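# Make up two bench kits in carrier trays

### The job

Make up the two kits from the stock: in the three-bay carrier put the bottle in the bay next to the grip tab, the jar in the middle bay and the tip box in the bay farthest from the tab; in the two-bay carrier put the metal tube block in the bay next to the grip tab and the small vial in the other bay. Set each thing down gently so that it stands upright on the floor of its bay, in the middle, and leave the empty beaker, the orange tube rack and the balance where they are.

Things in the scene. Friction and masses are not known exactly. Their poses are not given: they have to be found in the camera images.
- carrier3: Fixed grey tray, 238 x 82 mm, three bays in a row along x: each 74 x 74 mm inside, floor 4 mm thick; rims and dividers 4 mm thick, 12 mm high. Beyond the +x end a flat grip tab 26 mm long, 46 wide, 12 high, dark slot mark (points roughly to the robot's left). Origin on the bench under the middle of the row (tab not counted), z up. Bay centres at y = 0: by the tab x = +78 mm, middle 0, farthest -78.
- carrier2: Fixed grey tray, 160 x 82 mm, two bays in a row along x: each 74 x 74 mm inside, floor 4 mm thick; rims and divider 4 mm thick, 12 mm high. Beyond the +x end a flat grip tab 26 mm long, 46 wide, 12 high, dark slot mark (points roughly to the robot's left). Origin on the bench under the middle of the row (tab not counted), z up. Bay centres at y = 0: by the tab x = +39 mm, other -39.
- bottle: Small round amber bottle with a white cap, the tallest of the stock: body 40 mm in diameter and straight up to 64 mm high, a shoulder up to 75 mm, and a fixed cap 28 mm in diameter up to 95 mm; 0.1 to 0.21 kg. It stands upright on the bench; origin at the centre of its underside, z up.
- jar: Wide round white jar with a fixed grey lid: body 56 mm in diameter to 46 mm high, lid 58 mm in diameter to 60 mm high; 0.09 to 0.18 kg. It stands upright on the bench; origin at the centre of its underside, z up.
- tipbox: Closed rectangular pipette-tip box, white below and clear above with rows of small grey tips seen in its top: 62 mm along its x, 42 mm along its y, 52 mm high; 0.06 to 0.13 kg. Grasp it across its 42 mm width. Either way round in the bay is right. It stands upright on the bench; origin at the centre of its underside, z up.
- tubeblock: Solid aluminium tube block with six dark wells (three by two) in its top: 58 mm along its x, 38 mm along its y, 46 mm high; 0.15 to 0.31 kg. Grasp it across its 38 mm width. Either way round in the bay is right. It stands upright on the bench; origin at the centre of its underside, z up.
- vial: Small round glass vial with a black cap: 28 mm in diameter over its whole height of 48 mm; 0.02 to 0.05 kg. It stands upright on the bench; origin at the centre of its underside, z up.
- beaker: Empty open clear plastic beaker, 66 mm in diameter, 75 mm high, light, standing in the row among the stock. Not part of a kit: leave it where it is. Origin at the centre of its underside, z up.
- tuberack: Orange tube rack full of holes, 95 mm along its x, 200 mm along its y, 48 mm high, beyond the carriers. Leave it where it is. Origin at the centre of its underside, z up.
- balance: White bench balance with a round steel pan, 130 mm along its x, 160 mm along its y, 51 mm high, beyond the carriers. Leave it where it is. Origin at the centre of its underside, z up.

How it is judged:
At the end, for the whole second after the job is handed in: Bottle, jar, tip box in the three-bay carrier (from the tab), tube block and vial in the two-bay one (from the tab): each within 14 mm of its bay centre along and across, underside 1 to 8 mm above the bench, upright within 0.1 rad, released, at rest (under 0.02 m/s) (x of bottle in the frame of carrier3 between 0.064 and 0.092 m and y of bottle in the frame of carrier3 between -0.014 and 0.014 m and z of bottle in the frame of carrier3 between 0.001 and 0.008 m and angle between each of bottle, jar, tipbox, tubeblock, vial's own z axis and vertical below 0.1 rad and linear speed of each of bottle, jar, tipbox, tubeblock, vial below 0.02 m/s and contact force between each of bottle, jar, tipbox, tubeblock, vial and the fingers below 0.1 N and x of jar in the frame of carrier3 between -0.014 and 0.014 m and y of jar in the frame of carrier3 between -0.014 and 0.014 m and z of jar in the frame of carrier3 between 0.001 and 0.008 m and x of tipbox in the frame of carrier3 between -0.092 and -0.064 m and y of tipbox in the frame of carrier3 between -0.014 and 0.014 m and z of tipbox in the frame of carrier3 between 0.001 and 0.008 m and x of tubeblock in the frame of carrier2 between 0.025 and 0.053 m and y of tubeblock in the frame of carrier2 between -0.014 and 0.014 m and z of tubeblock in the frame of carrier2 between 0.001 and 0.008 m and x of vial in the frame of carrier2 between -0.053 and -0.025 m and y of vial in the frame of carrier2 between -0.014 and 0.014 m and z of vial in the frame of carrier2 between 0.001 and 0.008 m); the robot touches nothing.
It fails at once if the beaker is pushed more than 15 mm or tipped (distance of beaker from where it was at the start of the episode above 0.015 m or angle between beaker's own z axis and vertical above 0.25 rad).
It fails at once if the orange tube rack is pushed more than 15 mm or tipped (distance of tuberack from where it was at the start of the episode above 0.015 m or angle between tuberack's own z axis and vertical above 0.25 rad).
It fails at once if the balance is pushed more than 15 mm or tipped (distance of balance from where it was at the start of the episode above 0.015 m or angle between balance's own z axis and vertical above 0.25 rad).
It fails at once if a thing is dropped from more than about 20 mm, or thrown (over 0.6 m/s untouched by the fingers) ((linear speed of bottle above 0.6 m/s and contact force between bottle and the fingers below 0.05 N) or (linear speed of jar above 0.6 m/s and contact force between jar and the fingers below 0.05 N) or (linear speed of tipbox above 0.6 m/s and contact force between tipbox and the fingers below 0.05 N) or (linear speed of tubeblock above 0.6 m/s and contact force between tubeblock and the fingers below 0.05 N) or (linear speed of vial above 0.6 m/s and contact force between vial and the fingers below 0.05 N)).
It also fails if it takes over 118 s, if anything falls off the work surface, if the arm or the gripper's body presses on something with over 40 N, if the wrist force passes 120 N, or if a joint passes its speed limit or range.

### The arm

A 6-joint arm with a two-finger parallel gripper is mounted at the origin on the work surface. World frame = base frame: x ahead of the robot, y to its left, z up, the work surface at z = 0. Lengths are in m, angles in rad, forces in N, time in s.
With the tool pointing down it reaches from about 0.35 to 0.975 m from the base axis. Payload 17.4 kg.
Tool frame: the origin (TCP) lies at the very end of the fingers, on their centre line; the grasp point (between the pads) lies 19 mm behind it; z points along the fingers, y is the direction in which the jaws open and shut (so a half turn about z gives the same grasp; the last joint's range is limited). The gripper opens to 85 mm and grips with 20 to 120 N. Pads are 22 mm wide; open, the fingers measure 114 mm over their backs; the gripper's body (76 mm by 85 mm) begins 54 mm behind the grasp point. The pads swing forward as they close: fully open they stand 13 mm farther back than shut.
Start: joints at [-1.174, 0.116, 1.442, -0, 1.584, -0.038], TCP at [0.284, -0.612, 0.231] pointing down, gripper open.
Joint ranges: [-2.83, 2.83], [-0.83, 2.19], [0.07, 2.5], [-1.14, 4.28], [0.01, 3], [-2.97, 2.97]. Speed limits (rad/s): [1.89, 1.89, 2.22, 3.14, 3.14, 3.14].

### API

Orientations are given as a unit quaternion [w, x, y, z].
In Python, from bench import env gives the robot as it stands.
- The arm moves only by the tool move_arm, never from a script. Its argument "steps" is a list of rows, each a list of 4 numbers: the shift along the tool's x, y, z in cm, then the turn about the tool's z in degrees. A call has 1 to 12 rows; each row is the pose to reach, as a shift and turn from the pose commanded when the call began, along the tool's axes at that moment; what a row does not reach only later rows make up. A row lasts 1/12 s, in which the tool goes at most 41.7 mm and 7.16 degrees, less where a joint would pass 70% of its speed; a pose out of reach is approached as far as the arm can. A call with a gripper value outside its range is refused whole. "gripper" is the opening, from 0 (shut) to 1 (fully open), set as the call begins (left out, the last holds). The fingers move at their own pace and stop on an object; "force" is the grip in N (left out, the last holds). Time passes only in rows, so rows that repeat a pose let the fingers close. It gives the time, the measured TCP pose, the force and the opening at its end, in the units of the state.
- env.sense(): the state, without advancing time (a new reading comes with each control period).
- env.capture(name): name is "side" or "top"; returns (picture, depth): 480x640x3 uint8, red, green, blue; 480x640 float32, m along the optical axis (not along the pixel's ray), 0 where there is no reading.
- env.camera_params(name): a dict with "camera_matrix" (3x3 intrinsics, pixels), "R" (3x3) and "t" (3): a world point X has camera coordinates R X + t. Camera axes: x right, y down, z forward; pixel columns grow to the right and rows downward; lengths in m; the calibration is good to about 2 mm. A picture is of the moment at which its call begins. camera_params takes no time and is no camera call.
- env.sign_off(): hands the job in, once; it reports no verdict.
Trained networks look in the newest picture that a camera, given by its name, has taken for a name from the list of things; names that differ only in an ending like _2 or _b are one class to them, and where a whole thing is asked for, a point or a joint stands for the part that bears it (a point fixed in the world has none). Each returns a list of dicts, best first, with "p" (0 to 1); they miss things now and then, are a little off and sometimes report something else, mostly with a low value. They report only what shows in the picture. A call takes as long as a camera call.
- env.find_in(target, camera): "location" ([x, y, z] in m, in world coordinates, good to about 4 mm: the middle of the surface that is visible of it).
- env.trace(target, camera): "mask" (480x640 bool, what is visible of it).
The state is a dict: "time": time; "joint_pos": joint angles; "dq": joint speeds; "joint_torque": joint torques, N m; "position": TCP position; "tool_rot": TCP orientation; "contact_force": force on the tool from outside, world axes, zero at the start; "ft_torque": the same for the moment, N m; "opening": opening from 0.0 (shut) to 1.0 (fully open).
Only numpy, scipy, OpenCV 4.12 (cv2) and the standard library are available. Lean on these libraries where they do the work, as an engineer would, in place of code of your own. Each camera call takes 0.05 s, during which the arm holds its last target.

## Working session

There is one attempt and no reset: what is moved stays moved. The work goes in short steps, Python scripts to look and compute and a tool call to move; the robot and the scene stay as the last step left them, time stands still between calls to the robot, and variables do not carry over. Pictures are saved under pics/ and viewed, and the job is handed in when it is done.

Besides the shell and the picture viewer there is one more tool, called after ">>>" by a JSON object that holds its "api" and its "payload", one argument or row to a line. move_arm: Moves the arm, as the interface text tells. Its arguments: {"type":"object","properties":{"steps":{"type":"array","items":{"type":"array","items":{"type":"number"}}},"gripper":{"type":"number"},"force":{"type":"number"}},"required":["steps"]}

```bash
mkdir -p pics; ls
python3 - <<'E'
from bench import env
import cv2
print(env.sense())
for n in("top","side"):
    im,d=env.capture(n); cv2.imwrite(f"pics/{n}0.png",im[:,:,::-1]); print(n,env.camera_params(n))
E
```

```text
pics
{'time': 0.0, 'joint_pos': array([-1.17382545e+00,  1.16498971e-01,  1.44226988e+00, -1.44505620e-05,
        1.58400428e+00, -3.77919872e-02]), 'dq': array([-0.00039195, -0.00063368, -0.00153398, -0.00075387,  0.00031446,
       -0.00101647]), 'joint_torque': array([-4.73822874e-03, -7.31992936e+01, -6.32485914e+01, -2.34378422e-04,
        6.37456964e-03,  1.34820743e-05]), 'position': array([ 0.28422538, -0.6120303 ,  0.23055055]), 'tool_rot': array([-5.79455445e-04,  9.76465401e-01,  2.15673300e-01, -1.12540278e-04]), 'contact_force': array([ 0.03384704, -0.1071937 ,  0.12510434]), 'ft_torque': array([-0.00222701, -0.01429861,  0.04021799]), 'opening': 0.9986144883536986}
top {'camera_matrix': array([[576.14940247,   0.        , 327.80824232],
       [  0.        , 576.14940247, 246.59770704],
       [  0.        ,   0.        ,   1.        ]]), 'R': array([[-0.09375737, -0.99558513,  0.00444913],
       [-0.97440426,  0.09084377, -0.20563015],
       [ 0.20431814, -0.0236146 , -0.97861966]]), 't': array([0.03642894, 0.61124096, 1.1832377 ])}
side {'camera_matrix': array([[554.9907633 ,   0.        , 322.47437641],
       [  0.        , 554.9907633 , 236.12875414],
       [  0.        ,   0.        ,   1.        ]]), 'R': array([[-0.92201663, -0.38701656,  0.01017413],
       [-0.26782593,  0.61864335, -0.73861334],
       [ 0.27956144, -0.68373868, -0.67405253]]), 't': array([0.56518484, 0.17523369, 1.06270597])}
```

View pics/top0.png

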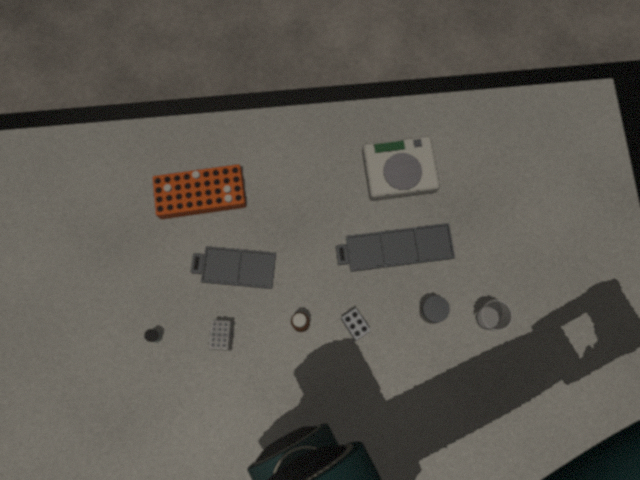

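View pics/side0.png

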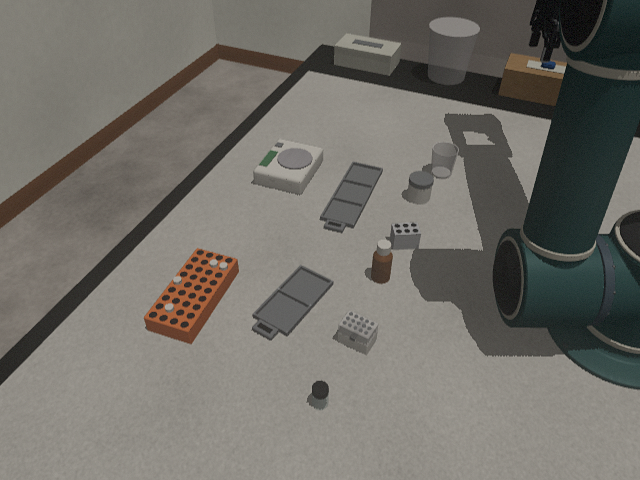

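The top view shows, left to right: vial (152,334), tip box (222,334), bottle (300,320), tube block (356,322, turned), jar (435,307) and beaker (490,314). The carriers are at (240,267) and (398,247), with tabs at the left end. I'll measure them now.

```bash
cat > h.py <<'E'
from bench import env
import numpy as np, cv2
def cloud(cam,d=None,mask=None):
    p=env.camera_params(cam);K,R,t=p["camera_matrix"],p["R"],p["t"]
    if d is None: _,d=env.capture(cam)
    v,u=np.nonzero((d>0)&(mask if mask is not None else True))
    z=d[v,u]; c=np.stack([(u-K[0,2])/K[0,0]*z,(v-K[1,2])/K[1,1]*z,z])
    return (R.T@(c-t[:,None])).T
def pix(cam,P):
    p=env.camera_params(cam); c=p["R"]@np.asarray(P)+p["t"]; q=p["camera_matrix"]@c; return q[:2]/q[2]
H=dict(bottle=.095,jar=.060,tipbox=.052,tubeblock=.046,vial=.048,beaker=.075,carrier3=.012,carrier2=.012)
E
python3 - <<'E'
from h import *
for cam in("top","side"):
    im,d=env.capture(cam)
    for n,h in H.items():
        r=env.trace(n,cam)
        if not r: print(cam,n,"none");continue
        m=r[0]["mask"]; P=cloud(cam,d,m)
        zt=np.percentile(P[:,2],95)
        T=P[P[:,2]>h-(.007 if 'carr' not in n else .02)]
        rr=cv2.minAreaRect((T[:,:2]*1000).astype(np.float32)) if len(T)>4 else None
        print(cam,n,round(r[0]["p"],2),m.sum(),"z95",zt.round(4),"n",len(T),"mean",T[:,:2].mean(0).round(4) if len(T) else None,rr)
    z=cloud(cam,d);
E
```

```text
top bottle 0.72 268 z95 0.0965 n 145 mean [0.4587 0.0541] ((458.822998046875, 54.22465133666992), (26.47686767578125, 26.038511276245117), 40.171844482421875)
top jar 0.67 681 z95 0.0629 n 569 mean [ 0.4579 -0.2358] ((458.14483642578125, -235.57749938964844), (55.427040100097656, 57.202110290527344), 85.40986633300781)
top tipbox 0.86 707 z95 0.0547 n 577 mean [0.447 0.226] ((447.39801025390625, 226.5048065185547), (42.56352233886719, 61.83551025390625), 82.1231918334961)
top tubeblock 0.65 523 z95 0.0496 n 480 mean [ 0.4429 -0.0636] ((443.2754821777344, -63.57461929321289), (57.76805114746094, 38.22923278808594), 27.632568359375)
top vial 0.69 222 z95 0.0502 n 143 mean [0.4599 0.372 ] ((459.6765441894531, 372.3239440917969), (27.76433753967285, 25.73263931274414), 84.45716857910156)
top beaker 0.8 932 z95 0.0754 n 181 mean [ 0.4317 -0.3603] ((432.0984802246094, -358.332763671875), (64.86824035644531, 64.5611572265625), 49.92135238647461)
top carrier3 0.95 4064 z95 0.0131 n 4045 mean [ 0.6084 -0.1765] ((608.1910400390625, -170.8098907470703), (83.96485900878906, 264.8519287109375), 1
[... 792 characters left out ...]
42.636653900146484), 27.14784812927246)
side vial 0.71 456 z95 0.0493 n 224 mean [0.461  0.3746] ((461.24383544921875, 373.18328857421875), (26.250438690185547, 26.97266960144043), 21.835033416748047)
side beaker 0.67 819 z95 0.0729 n 136 mean [ 0.4336 -0.356 ] ((434.46929931640625, -358.1783447265625), (63.44077682495117, 67.59456634521484), 22.256494522094727)
side carrier3 0.73 2438 z95 0.0125 n 2428 mean [ 0.6098 -0.1699] ((612.8768920898438, -176.08201599121094), (92.11666107177734, 281.6283264160156), 2.4406893253326416)
side carrier2 0.73 2438 z95 0.0125 n 2428 mean [ 0.6098 -0.1699] ((612.8768920898438, -176.08201599121094), (92.11666107177734, 281.6283264160156), 2.4406893253326416)
```

Run:
```python
from h import *
for cam in("top","side"):
    im,d=env.capture(cam)
    for r in env.trace("carrier2",cam):
        m=r["mask"].astype(np.uint8)
        P=cloud(cam,d,m>0)
        P=P[(P[:,2]>.009)&(P[:,2]<.02)]   # rims
        Q=cloud(cam,d,m>0)
        print(cam,round(r["p"],2),m.sum(),[cv2.minAreaRect((X[:,:2]*1000).astype(np.float32)) for X in (P,Q) if len(X)>5])
```

```text
top 0.77 4131 [((608.177490234375, -170.72061157226562), (82.66822052001953, 264.1515808105469), 1.9569905996322632), ((609.8706665039062, -173.3273468017578), (88.34734344482422, 270.22991943359375), 2.5447371006011963)]
top 0.6 2940 [((598.08251953125, 195.425048828125), (185.23374938964844, 82.40131378173828), 79.34373474121094), ((599.5778198242188, 196.32467651367188), (190.6671905517578, 88.40040588378906), 78.59180450439453)]
side 0.97 2371 [((609.6534423828125, -170.1026153564453), (83.609375, 269.2187194824219), 2.2100870609283447), ((612.9402465820312, -177.0956573486328), (89.61201477050781, 283.4479064941406), 2.1996119022369385)]
side 0.68 3022 [((599.9125366210938, 196.34056091308594), (187.53616333007812, 83.88230895996094), 78.90591430664062), ((599.8982543945312, 195.91836547851562), (188.66416931152344, 84.01673126220703), 78.90591430664062)]
side 0.58 2650 [((752.2811279296875, -168.89199829101562), (193.82371520996094, 95.81510925292969), 51.69069290161133), ((793.403076171875, -231.25389099121094), (139.87109375, 230.41098022460938), 6.697806358337402)]
```

Run:
```python
from h import *
im,d=env.capture("top")
big=cv2.resize(im[210:310,180:470,::-1],None,fx=2.7,fy=2.7,interpolation=cv2.INTER_CUBIC)
cv2.imwrite("pics/carr.png",cv2.convertScaleAbs(big,alpha=1.6))
```

```text
(no output)
```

View pics/carr.png

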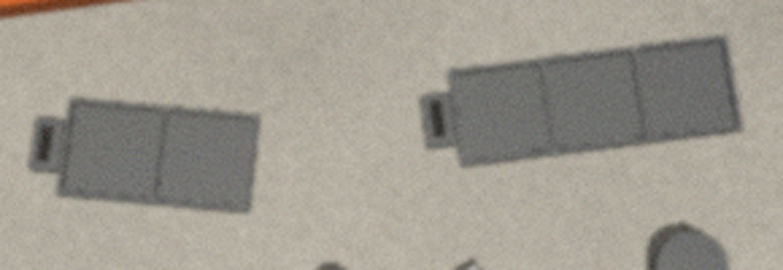

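```bash
cat >> h.py <<'E'
from scipy.spatial.transform import Rotation as Ro
def plan(x,y,z,jaw=None):
    s=env.sense();q=s["tool_rot"];R=Ro.from_quat([q[1],q[2],q[3],q[0]]).as_matrix()
    cur=np.degrees(np.arctan2(R[1,1],R[0,1]))
    d=R.T@(np.array([x,y,z])-s["position"])*100
    th=0 if jaw is None else (cur-jaw+90)%180-90
    print("t",round(s["time"],2),"pos",s["position"].round(4),"jaw",cur.round(2),"open",round(s["opening"],3),"F",s["contact_force"].round(1),"tilt",np.degrees(np.arccos(-R[2,2])).round(2),"\n step",d.round(2),round(th,1))
E
python3 -c "
from h import *
plan(.459,-.2354,.13,2)"
```

```text
t 1.25 pos [ 0.2843 -0.6122  0.2313] jaw -65.09 open 0.998 F [-0.  -0.1  0. ] tilt 0.0 
 step [ 31.72 -26.82  10.13] -67.1
```

>>> {"api": "move_arm", "payload": {
  "steps": [
    [31.7, -26.8, 10.1, -67.1],
    [31.7, -26.8, 10.1, -67.1],
    [31.7, -26.8, 10.1, -67.1],
    [31.7, -26.8, 10.1, -67.1],
    [31.7, -26.8, 10.1, -67.1],
    [31.7, -26.8, 10.1, -67.1],
    [31.7, -26.8, 10.1, -67.1],
    [31.7, -26.8, 10.1, -67.1],
    [31.7, -26.8, 10.1, -67.1],
    [31.7, -26.8, 10.1, -67.1],
    [31.7, -26.8, 10.1, -67.1],
    [31.7, -26.8, 10.1, -67.1]
  ],
  "gripper": 1,
  "force": 40
}}

```text
time: 2.25
position: [0.4596, -0.2331, 0.1296]
tool_rot: [-0.0, 0.693, 0.721, 0.0]
contact_force: [0.3, -0.1, 0.7]
opening: 0.998
```

```bash
python3 -c "
from h import *
plan(.459,-.2354,.026,2)"
```

```text
t 2.25 pos [ 0.4596 -0.2331  0.1296] jaw 2.19 open 0.998 F [ 0.3 -0.1  0.7] tilt 0.05 
 step [-0.23 -0.06 10.36] 0.2
```

>>> {"api": "move_arm", "payload": {
  "steps": [
    [0, 0, 3, 0],
    [0, 0, 6, 0],
    [0, 0, 9, 0],
    [0, 0, 10.4, 0],
    [0, 0, 10.4, 0],
    [0, 0, 10.4, 0]
  ]
}}

```text
time: 2.75
position: [0.4587, -0.2364, 0.0266]
tool_rot: [-0.0, 0.695, 0.719, -0.0]
contact_force: [0.1, -0.8, -0.1]
opening: 0.998
```

Run:
```python
from h import *
plan(.459,-.2354,.026,2)
im,d=env.capture("side");cv2.imwrite("pics/s1.png",cv2.resize(im[100:320,250:560,::-1],None,fx=2.5,fy=2.5))
```

```text
t 2.75 pos [ 0.4587 -0.2364  0.0266] jaw 1.94 open 0.998 F [ 0.1 -0.8 -0.1] tilt 0.04 
 step [0.1  0.04 0.06] -0.1
```

View pics/s1.png

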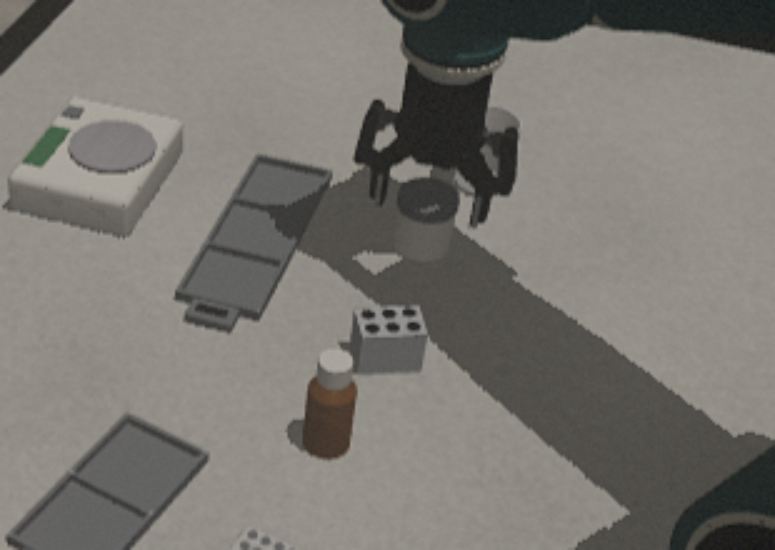

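The open fingers straddle the jar at about (425,200) in the crop, so I'll close on it.

>>> {"api": "move_arm", "payload": {
  "steps": [
    [0, 0, 0, 0],
    [0, 0, 0, 0],
    [0, 0, 0, 0],
    [0, 0, 0, 0],
    [0, 0, 0, 0],
    [0, 0, 0, 0],
    [0, 0, 0, 0],
    [0, 0, 0, 0],
    [0, 0, -1, 0],
    [0, 0, -3, 0],
    [0, 0, -5, 0],
    [0, 0, -5, 0]
  ],
  "gripper": 0,
  "force": 40
}}

```text
time: 3.8
position: [0.4605, -0.2365, 0.0812]
tool_rot: [0.003, 0.695, 0.719, 0.001]
contact_force: [1.4, -0.4, -0.2]
opening: 0.665
```

Run:
```python
from h import *
plan(.6092,-.1835,.08,2)
im,d=env.capture("side");cv2.imwrite("pics/s2.png",cv2.resize(im[100:320,250:560,::-1],None,fx=2.5,fy=2.5))
```

```text
t 3.8 pos [ 0.4605 -0.2365  0.0812] jaw 2.02 open 0.665 F [ 1.4 -0.4 -0.2] tilt 0.32 
 step [ 4.77 15.05  0.18] 0.0
```

View pics/s2.png

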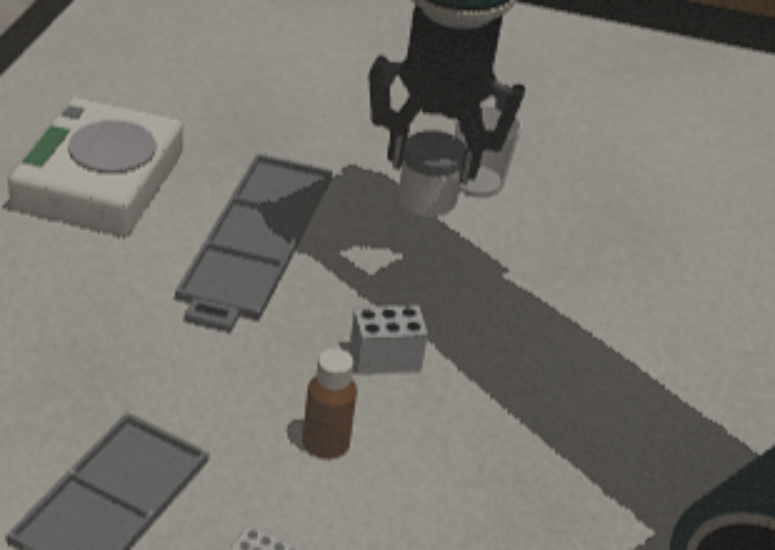

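The jar is held at opening 0.665, about 57 mm. Next I'll move it over the middle bay.

>>> {"api": "move_arm", "payload": {
  "steps": [
    [0.7, 2.2, 0, 0],
    [1.5, 4.7, 0, 0],
    [2.3, 7.2, 0, 0],
    [3.1, 9.7, 0, 0],
    [3.9, 12.2, 0, 0],
    [4.5, 14.2, 0, 0],
    [4.8, 15.1, 0, 0],
    [4.8, 15.1, 0, 0],
    [4.8, 15.1, 0, 0],
    [4.8, 15.1, 0, 0]
  ]
}}

```text
time: 4.68
position: [0.6072, -0.1827, 0.0761]
tool_rot: [-0.0, 0.695, 0.719, -0.0]
contact_force: [-0.1, -0.2, -1.1]
opening: 0.666
```

Run:
```python
from h import *
plan(.6092,-.1835,.0315,2)
```

```text
t 4.68 pos [ 0.6072 -0.1827  0.0761] jaw 1.99 open 0.666 F [-0.1 -0.2 -1.1] tilt 0.04 
 step [-0.09  0.2   4.46] -0.0
```

>>> {"api": "move_arm", "payload": {
  "steps": [
    [-0.1, 0.2, 1, 0],
    [-0.1, 0.2, 2, 0],
    [-0.1, 0.2, 3, 0],
    [-0.1, 0.2, 3.7, 0],
    [-0.1, 0.2, 4.1, 0],
    [-0.1, 0.2, 4.4, 0],
    [-0.1, 0.2, 4.5, 0],
    [-0.1, 0.2, 4.5, 0],
    [-0.1, 0.2, 4.5, 0]
  ]
}}

```text
time: 5.43
position: [0.6102, -0.1833, 0.032]
tool_rot: [0.0, 0.695, 0.719, -0.0]
contact_force: [-5.9, 1.9, 6.9]
opening: 0.664
```

Run:
```python
from h import *
plan(.6092,-.1835,.0315,2)
im,d=env.capture("side");cv2.imwrite("pics/s3.png",cv2.resize(im[100:320,250:560,::-1],None,fx=2.5,fy=2.5))
```

```text
t 5.43 pos [ 0.6102 -0.1833  0.032 ] jaw 2.01 open 0.664 F [-5.9  1.9  6.9] tilt 0.01 
 step [-0.02 -0.1   0.05] 0.0
```

View pics/s3.png

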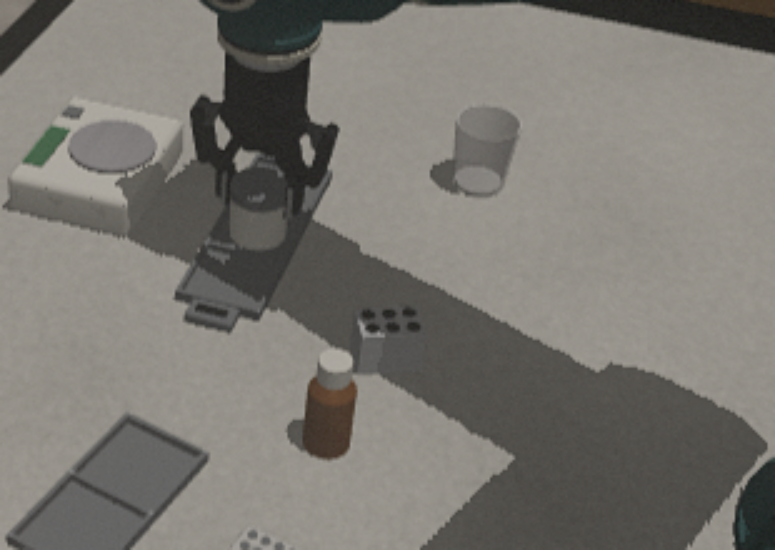

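The jar is touching the floor of the middle bay (7 N upward). I'll release, then rise.

>>> {"api": "move_arm", "payload": {
  "steps": [
    [0, 0, 0, 0],
    [0, 0, 0, 0],
    [0, 0, 0, 0],
    [0, 0, 0, 0],
    [0, 0, -1, 0],
    [0, 0, -3, 0],
    [0, 0, -6, 0],
    [0, 0, -9, 0],
    [0, 0, -12, 0],
    [0, 0, -12, 0]
  ],
  "gripper": 1
}}

```text
time: 6.32
position: [0.6121, -0.1839, 0.1591]
tool_rot: [0.004, 0.695, 0.719, 0.002]
contact_force: [1.5, -0.7, 1.6]
opening: 1.0
```

Run:
```python
from h import *
plan(.4593,.054,.15,0)
im,d=env.capture("side");cv2.imwrite("pics/s4.png",cv2.resize(im[100:320,250:560,::-1],None,fx=2.5,fy=2.5))
```

```text
t 6.32 pos [ 0.6121 -0.1839  0.1591] jaw 2.01 open 1.0 F [ 1.5 -0.7  1.6] tilt 0.49 
 step [ 24.32 -14.44   0.71] 2.0
```

View pics/s4.png

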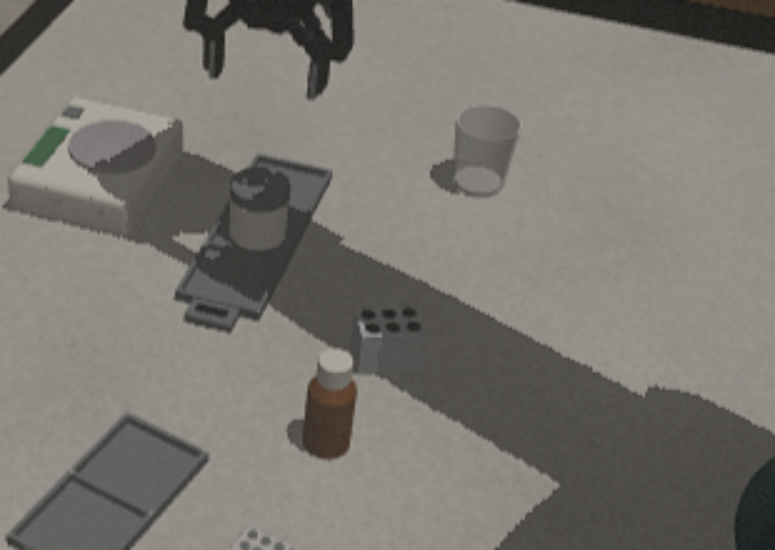

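The jar stands in the middle bay at about (260,205) in the crop. Bottle next.

>>> {"api": "move_arm", "payload": {
  "steps": [
    [3.2, -1.9, 0, 0],
    [6.4, -3.8, 0, 1],
    [9.6, -5.7, 0, 2],
    [12.8, -7.6, 0, 2],
    [16, -9.5, 0, 2],
    [19.2, -11.4, 0, 2],
    [22.2, -13.2, 0, 2],
    [24.1, -14.3, 0, 2],
    [24.3, -14.4, 0, 2],
    [24.3, -14.4, 0, 2],
    [24.3, -14.4, 0, 2]
  ]
}}

```text
time: 7.28
position: [0.4579, 0.0543, 0.1512]
tool_rot: [0.0, 0.707, 0.707, -0.0]
contact_force: [-0.2, -0.7, 1.1]
opening: 1.001
```

Run:
```python
from h import *
plan(.4593,.054,.029,0)
```

```text
t 7.28 pos [0.4579 0.0543 0.1512] jaw 0.04 open 1.001 F [-0.2 -0.7  1.1] tilt 0.01 
 step [-0.02  0.14 12.22] 0.0
```

>>> {"api": "move_arm", "payload": {
  "steps": [
    [0, 0.1, 2.5, 0],
    [0, 0.1, 5, 0],
    [0, 0.1, 7.5, 0],
    [0, 0.1, 10, 0],
    [0, 0.1, 11.6, 0],
    [0, 0.1, 12.2, 0],
    [0, 0.1, 12.2, 0],
    [0, 0.1, 12.2, 0],
    [0, 0.1, 12.2, 0]
  ]
}}

```text
time: 8.03
position: [0.4596, 0.0543, 0.0306]
tool_rot: [0.001, 0.707, 0.707, 0.001]
contact_force: [-0.8, -0.6, 1.1]
opening: 0.998
```

Run:
```python
from h import *
plan(.4593,.054,.029,0)
im,d=env.capture("side");cv2.imwrite("pics/s5.png",cv2.resize(im[150:370,250:560,::-1],None,fx=2.5,fy=2.5))
```

```text
t 8.03 pos [0.4596 0.0543 0.0306] jaw -0.01 open 0.998 F [-0.8 -0.6  1.1] tilt 0.08 
 step [-0.03 -0.03  0.16] -0.0
```

View pics/s5.png

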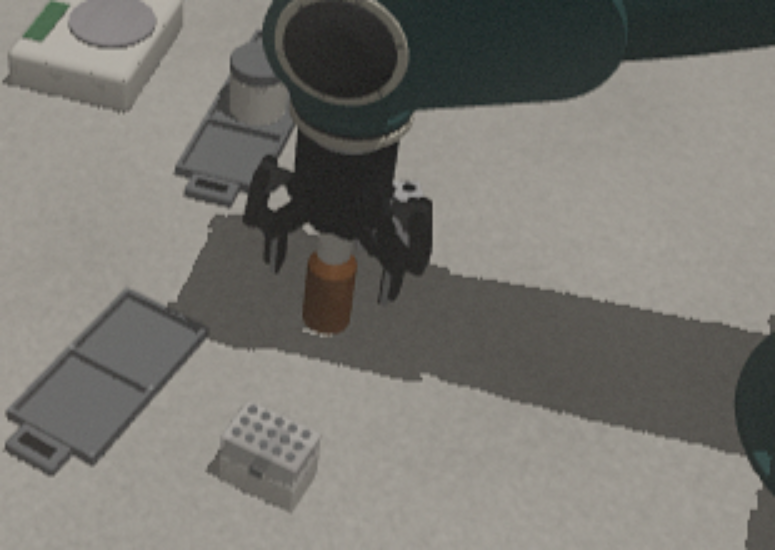

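>>> {"api": "move_arm", "payload": {
  "steps": [
    [0, 0, 0, 0],
    [0, 0, 0, 0],
    [0, 0, 0, 0],
    [0, 0, 0, 0],
    [0, 0, 0, 0],
    [0, 0, 0, 0],
    [0, 0, 0, 0],
    [0, 0, 0, 0],
    [0, 0, 0, 0]
  ],
  "gripper": 0
}}

```text
time: 8.83
position: [0.459, 0.0546, 0.0298]
tool_rot: [0.0, 0.707, 0.707, 0.0]
contact_force: [0.0, 0.1, 6.0]
opening: 0.456
```

>>> {"api": "move_arm", "payload": {
  "steps": [
    [0, 0, -1, 0],
    [0, 0, -3, 0],
    [0, 0, -5, 0],
    [0, 0, -7, 0],
    [0, 0, -8, 0],
    [0, 0, -8, 0],
    [0, 0, -8, 0],
    [0, 0, -8, 0]
  ]
}}

```text
time: 9.5
position: [0.4582, 0.0545, 0.1081]
tool_rot: [-0.001, 0.707, 0.707, -0.001]
contact_force: [0.2, -0.2, -2.6]
opening: 0.457
```

Run:
```python
from h import *
plan(.6065,-.1056,.11,2)
im,d=env.capture("side");cv2.imwrite("pics/s6.png",cv2.resize(im[100:320,250:560,::-1],None,fx=2.5,fy=2.5))
```

```text
t 9.5 pos [0.4582 0.0545 0.1081] jaw 0.01 open 0.457 F [ 0.2 -0.2 -2.6] tilt 0.09 
 step [-16.01  14.82  -0.22] -2.0
```

View pics/s6.png

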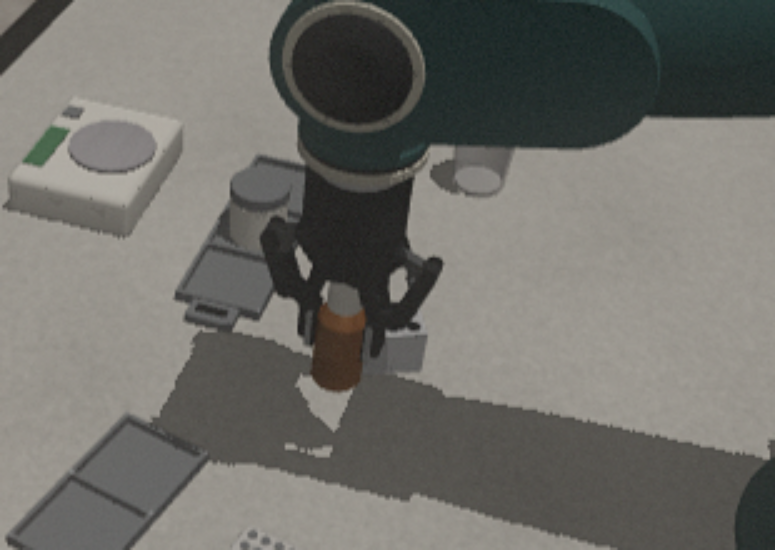

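The bottle is held upright. Now I'll take it to the tab bay.

>>> {"api": "move_arm", "payload": {
  "steps": [
    [-1.5, 1.4, 0, 0],
    [-3.7, 3.4, 0, -1],
    [-5.9, 5.4, 0, -2],
    [-8.1, 7.5, 0, -2],
    [-10.3, 9.6, 0, -2],
    [-12.5, 11.6, 0, -2],
    [-14.6, 13.5, 0, -2],
    [-15.7, 14.6, 0, -2],
    [-16, 14.8, 0, -2],
    [-16, 14.8, 0, -2],
    [-16, 14.8, 0, -2]
  ]
}}

```text
time: 10.47
position: [0.6061, -0.105, 0.1083]
tool_rot: [-0.001, 0.695, 0.719, -0.0]
contact_force: [0.2, -0.6, -1.2]
opening: 0.456
```

Run:
```python
from h import *
plan(.6065,-.1056,.0345,2)
```

```text
t 10.47 pos [ 0.6061 -0.105   0.1083] jaw 2.01 open 0.456 F [ 0.2 -0.6 -1.2] tilt 0.1 
 step [-0.06  0.05  7.38] 0.0
```

>>> {"api": "move_arm", "payload": {
  "steps": [
    [0, 0, 1.5, 0],
    [0, 0, 3, 0],
    [0, 0, 4.5, 0],
    [0, 0, 5.7, 0],
    [0, 0, 6.5, 0],
    [0, 0, 7, 0],
    [0, 0, 7.3, 0],
    [0, 0, 7.4, 0],
    [0, 0, 7.4, 0],
    [0, 0, 7.4, 0],
    [0, 0, 7.4, 0]
  ]
}}

```text
time: 11.38
position: [0.6071, -0.1055, 0.0359]
tool_rot: [0.0, 0.695, 0.719, 0.0]
contact_force: [0.5, 0.2, -1.6]
opening: 0.456
```

Run:
```python
from h import *
plan(.6065,-.1056,.0338,2)
im,d=env.capture("side");cv2.imwrite("pics/s7.png",cv2.resize(im[100:320,250:560,::-1],None,fx=2.5,fy=2.5))
```

```text
t 11.38 pos [ 0.6071 -0.1055  0.0359] jaw 2.01 open 0.456 F [ 0.5  0.2 -1.6] tilt 0.05 
 step [-0.01 -0.06  0.21] 0.0
```

View pics/s7.png

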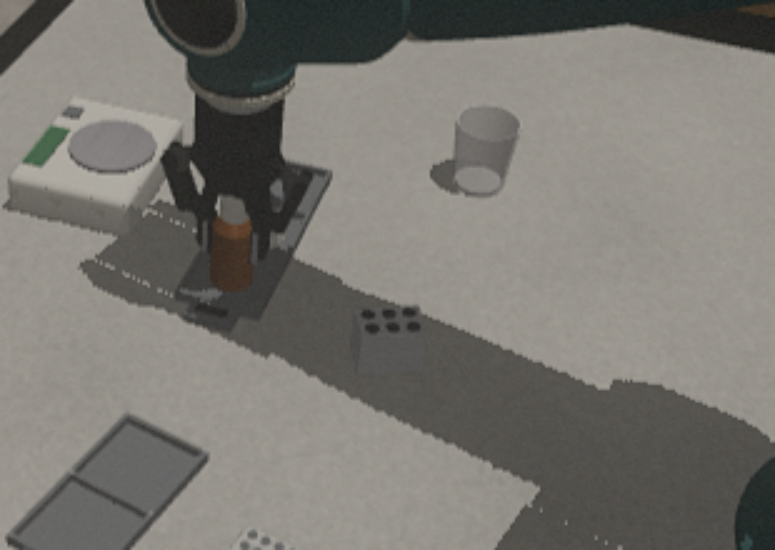

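>>> {"api": "move_arm", "payload": {
  "steps": [
    [0, 0, 0.1, 0],
    [0, 0, 0.2, 0],
    [0, 0, 0.25, 0],
    [0, 0, 0.25, 0]
  ]
}}

```text
time: 11.77
position: [0.6071, -0.1055, 0.0338]
tool_rot: [0.0, 0.695, 0.719, 0.0]
contact_force: [-2.9, 0.6, 8.7]
opening: 0.453
```

>>> {"api": "move_arm", "payload": {
  "steps": [
    [0, 0, 0, 0],
    [0, 0, 0, 0],
    [0, 0, 0, 0],
    [0, 0, 0, 0],
    [0, 0, 0, 0],
    [0, 0, -1, 0],
    [0, 0, -3, 0],
    [0, 0, -6, 0],
    [0, 0, -9, 0],
    [0, 0, -12, 0],
    [0, 0, -12, 0],
    [0, 0, -12, 0]
  ],
  "gripper": 1
}}

```text
time: 12.77
position: [0.6075, -0.1056, 0.1555]
tool_rot: [0.002, 0.695, 0.719, 0.001]
contact_force: [-0.3, 0.7, 0.3]
opening: 1.001
```

Run:
```python
from h import *
plan(.444,-.0634,.11,-62.6)
im,d=env.capture("side");cv2.imwrite("pics/s8.png",cv2.resize(im[100:320,250:560,::-1],None,fx=2.5,fy=2.5))
```

```text
t 12.77 pos [ 0.6075 -0.1056  0.1555] jaw 2.02 open 1.001 F [-0.3  0.7  0.3] tilt 0.22 
 step [  4.8  -16.21   4.49] 64.6
```

View pics/s8.png

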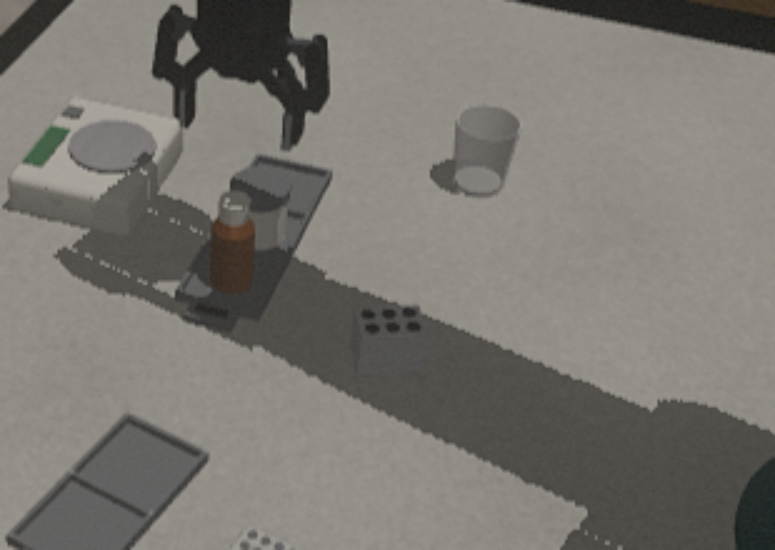

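The bottle stands in its bay at about (232,245) in the crop. Tube block next.

>>> {"api": "move_arm", "payload": {
  "steps": [
    [0.5, -1.6, 0, 6],
    [1.1, -3.6, 0, 12],
    [1.7, -5.6, 0, 18],
    [2.3, -7.6, 0, 24],
    [2.9, -9.6, 0, 30],
    [3.5, -11.6, 0, 36],
    [4.1, -13.6, 1, 42],
    [4.6, -15.4, 2.5, 49],
    [4.8, -16.2, 4, 56],
    [4.8, -16.2, 4.5, 62],
    [4.8, -16.2, 4.5, 64.6],
    [4.8, -16.2, 4.5, 64.6]
  ],
  "force": 60
}}

```text
time: 13.82
position: [0.4423, -0.063, 0.1064]
tool_rot: [-0.0, 0.972, 0.236, -0.001]
contact_force: [0.1, -0.0, 0.3]
opening: 1.002
```

Run:
```python
from h import *
plan(.444,-.0634,.015,-62.6)
```

```text
t 13.82 pos [ 0.4423 -0.063   0.1064] jaw -62.72 open 1.002 F [ 0.1 -0.   0.3] tilt 0.13 
 step [0.15 0.12 9.14] -0.1
```

>>> {"api": "move_arm", "payload": {
  "steps": [
    [0.1, 0.1, 2.5, 0],
    [0.1, 0.1, 5, 0],
    [0.1, 0.1, 7, 0],
    [0.1, 0.1, 8.4, 0],
    [0.1, 0.1, 9.1, 0],
    [0.1, 0.1, 9.1, 0],
    [0.1, 0.1, 9.1, 0],
    [0.1, 0.1, 9.1, 0]
  ]
}}

```text
time: 14.48
position: [0.4451, -0.0637, 0.0178]
tool_rot: [0.0, 0.971, 0.237, 0.0]
contact_force: [0.2, 0.2, 1.7]
opening: 1.002
```

Run:
```python
from h import *
plan(.444,-.0634,.015,-62.6)
im,d=env.capture("side");cv2.imwrite("pics/s9.png",cv2.resize(im[100:320,250:560,::-1],None,fx=2.5,fy=2.5))
```

```text
t 14.48 pos [ 0.4451 -0.0637  0.0178] jaw -62.56 open 1.002 F [0.2 0.2 1.7] tilt 0.06 
 step [-0.08 -0.08  0.28] 0.0
```

View pics/s9.png

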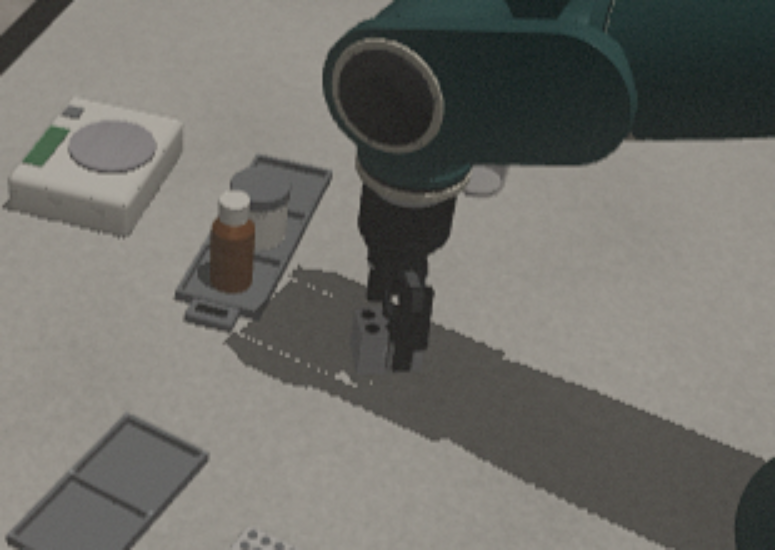

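>>> {"api": "move_arm", "payload": {
  "steps": [
    [0, 0, 0.2, 0],
    [0, 0, 0.2, 0],
    [0, 0, 0.2, 0],
    [0, 0, 0.2, 0],
    [0, 0, 0.2, 0],
    [0, 0, 0.2, 0],
    [0, 0, 0.2, 0],
    [0, 0, 0.2, 0],
    [0, 0, 0.2, 0],
    [0, 0, 0.2, 0]
  ],
  "gripper": 0,
  "force": 60
}}

```text
time: 15.37
position: [0.4448, -0.0636, 0.0152]
tool_rot: [0.0, 0.972, 0.237, 0.0]
contact_force: [-0.5, 1.4, 6.6]
opening: 0.435
```

>>> {"api": "move_arm", "payload": {
  "steps": [
    [0, 0, -1, 0],
    [0, 0, -3, 0],
    [0, 0, -5, 0],
    [0, 0, -7, 0],
    [0, 0, -8, 0],
    [0, 0, -8, 0],
    [0, 0, -8, 0],
    [0, 0, -8, 0]
  ]
}}

```text
time: 16.03
position: [0.444, -0.0635, 0.0936]
tool_rot: [-0.0, 0.972, 0.237, -0.001]
contact_force: [-0.4, -0.1, -2.4]
opening: 0.433
```

Run:
```python
from h import *
plan(.6039,.2214,.10,-10.9)
im,d=env.capture("side");cv2.imwrite("pics/s10.png",cv2.resize(im[100:320,250:560,::-1],None,fx=2.5,fy=2.5))
```

```text
t 16.03 pos [ 0.444  -0.0635  0.0936] jaw -62.59 open 0.433 F [-0.4 -0.1 -2.4] tilt 0.09 
 step [ 27.31 -17.93  -0.66] -51.7
```

View pics/s10.png

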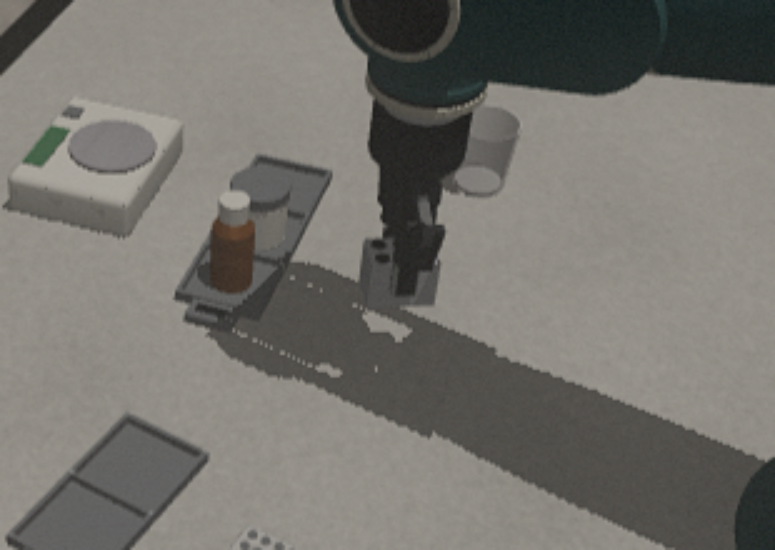

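The block is held level. Next stop is the tab bay of carrier2.

>>> {"api": "move_arm", "payload": {
  "steps": [
    [1.5, -1, 0, -3],
    [4, -2.6, 0, -8],
    [6.7, -4.4, 0, -13],
    [9.4, -6.2, 0, -18],
    [12.1, -8, 0, -23],
    [14.8, -9.7, 0, -28],
    [17.5, -11.5, 0, -33],
    [20.2, -13.3, 0, -38],
    [22.9, -15, 0, -43],
    [25.2, -16.5, 0, -47],
    [26.7, -17.5, 0, -50],
    [27.3, -17.9, 0, -51.7]
  ]
}}

```text
time: 17.08
position: [0.6047, 0.2229, 0.093]
tool_rot: [-0.001, 0.77, 0.639, -0.001]
contact_force: [0.3, -0.5, -1.6]
opening: 0.438
```

>>> {"api": "move_arm", "payload": {
  "steps": [
    [0, 0, 0, 0],
    [0, 0, 0, 0],
    [0, 0, 0, 0],
    [0, 0, 0, 0]
  ]
}}

```text
time: 17.42
position: [0.6042, 0.22, 0.0948]
tool_rot: [0.0, 0.772, 0.636, -0.0]
contact_force: [1.1, -0.6, -1.6]
opening: 0.437
```

Run:
```python
from h import *
plan(.6039,.2214,.0195,-10.9)
```

```text
t 17.42 pos [0.6042 0.22   0.0948] jaw -11.0 open 0.437 F [ 1.1 -0.6 -1.6] tilt 0.01 
 step [ 0.13 -0.05  7.53] -0.1
```

Before lowering, I'll check the held block's centre and yaw against the bay.

Run:
```python
from h import *
im,d=env.capture("side");cv2.imwrite("pics/s11.png",cv2.resize(im[200:400,200:480,::-1],None,fx=2.8,fy=2.8))
r=env.trace("tubeblock","side")
if r:
    P=cloud("side",d,r[0]["mask"]);print(r[0]["p"],len(P),P[:,2].min(),P[:,2].max(),cv2.minAreaRect((P[:,:2]*1000).astype(np.float32)))
```

```text
0.97 661 -0.0013256950630555146 0.12902970650195292 ((625.8355102539062, 220.15472412109375), (40.5377197265625, 94.3320541381836), 51.254573822021484)
```

View pics/s11.png

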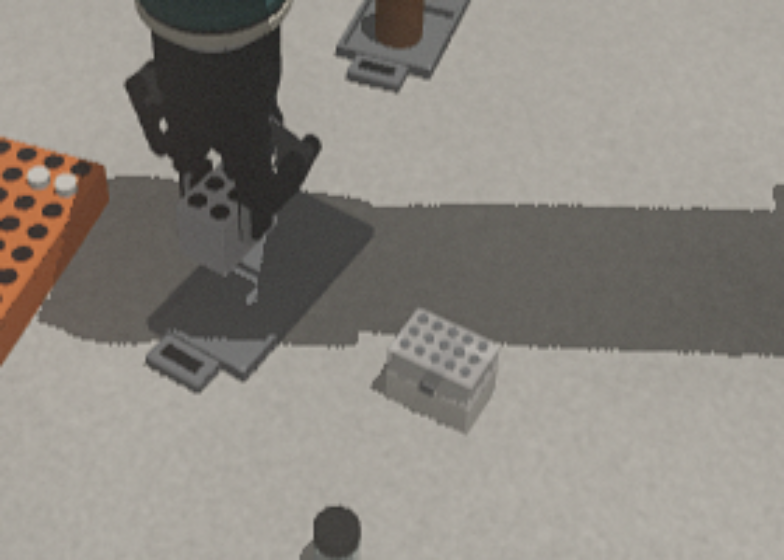

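Run:
```python
from h import *
for n in("tuberack","balance"):
    im,d=env.capture("top"); r=env.trace(n,"top")
    P=cloud("top",d,r[0]["mask"]);P=P[P[:,2]>.03];b=cv2.boxPoints(cv2.minAreaRect((P[:,:2]*1000).astype(np.float32)));print(n,r[0]["p"],b.round().tolist())
```

```text
tuberack 0.66 [[631.0, 351.0], [641.0, 151.0], [829.0, 160.0], [819.0, 361.0]]
balance 0.78 [[719.0, -126.0], [727.0, -288.0], [858.0, -281.0], [850.0, -120.0]]
```

>>> {"api": "move_arm", "payload": {
  "steps": [
    [0.1, -0.1, 1.5, 0],
    [0.1, -0.1, 3, 0],
    [0.1, -0.1, 4.5, 0],
    [0.1, -0.1, 5.7, 0],
    [0.1, -0.1, 6.5, 0],
    [0.1, -0.1, 7, 0],
    [0.1, -0.1, 7.3, 0],
    [0.1, -0.1, 7.5, 0],
    [0.1, -0.1, 7.6, 0],
    [0.1, -0.1, 7.6, 0],
    [0.1, -0.1, 7.6, 0]
  ]
}}

```text
time: 18.63
position: [0.604, 0.2223, 0.0194]
tool_rot: [0.0, 0.771, 0.637, 0.0]
contact_force: [0.2, 0.1, -1.6]
opening: 0.435
```

Run:
```python
from h import *
plan(.6039,.2214,.0192,-10.9)
im,d=env.capture("side");cv2.imwrite("pics/s12.png",cv2.resize(im[200:400,200:480,::-1],None,fx=2.8,fy=2.8))
```

```text
t 18.63 pos [0.604  0.2223 0.0194] jaw -10.89 open 0.435 F [ 0.2  0.1 -1.6] tilt 0.05 
 step [-0.09  0.01  0.02] 0.0
```

View pics/s12.png

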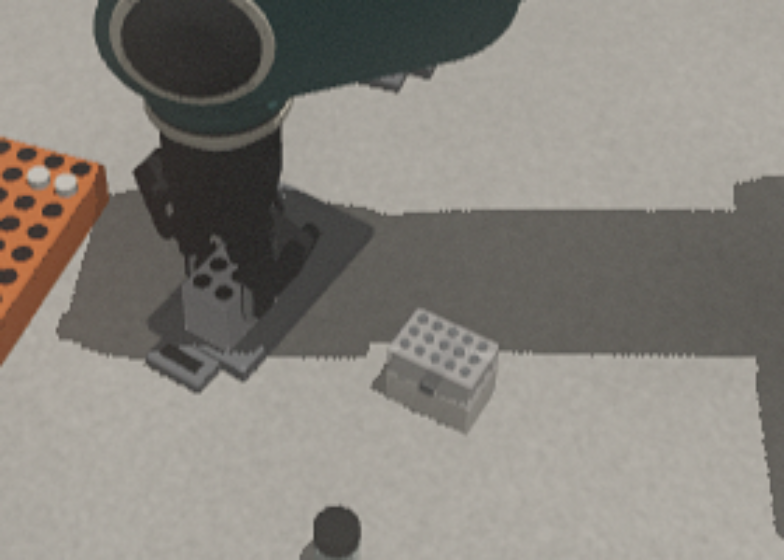

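The rack mask leaked onto the gripper. By eye the rack's front edge is 60 mm or more beyond the tray, which is enough room to open.

>>> {"api": "move_arm", "payload": {
  "steps": [
    [0, 0, 0.1, 0],
    [0, 0, 0.15, 0],
    [0, 0, 0.15, 0]
  ]
}}

```text
time: 18.93
position: [0.604, 0.2223, 0.0192]
tool_rot: [0.0, 0.771, 0.637, 0.0]
contact_force: [-8.8, -3.0, 15.9]
opening: 0.436
```

>>> {"api": "move_arm", "payload": {
  "steps": [
    [0, 0, 0, 0],
    [0, 0, 0, 0],
    [0, 0, 0, 0],
    [0, 0, 0, 0],
    [0, 0, 0, 0],
    [0, 0, -1, 0],
    [0, 0, -3, 0],
    [0, 0, -6, 0],
    [0, 0, -9, 0],
    [0, 0, -11, 0],
    [0, 0, -11, 0],
    [0, 0, -11, 0]
  ],
  "gripper": 0.9
}}

```text
time: 19.93
position: [0.6042, 0.2223, 0.1292]
tool_rot: [0.0, 0.771, 0.637, 0.001]
contact_force: [-0.3, -0.2, 0.1]
opening: 0.898
```

Run:
```python
from h import *
plan(.4482,.2269,.11,82)
im,d=env.capture("side");cv2.imwrite("pics/s13.png",cv2.resize(im[200:400,200:480,::-1],None,fx=2.8,fy=2.8))
```

```text
t 19.93 pos [0.6042 0.2223 0.1292] jaw -10.89 open 0.898 F [-0.3 -0.2  0.1] tilt 0.15 
 step [ -2.5  -15.41   1.88] 87.1
```

View pics/s13.png

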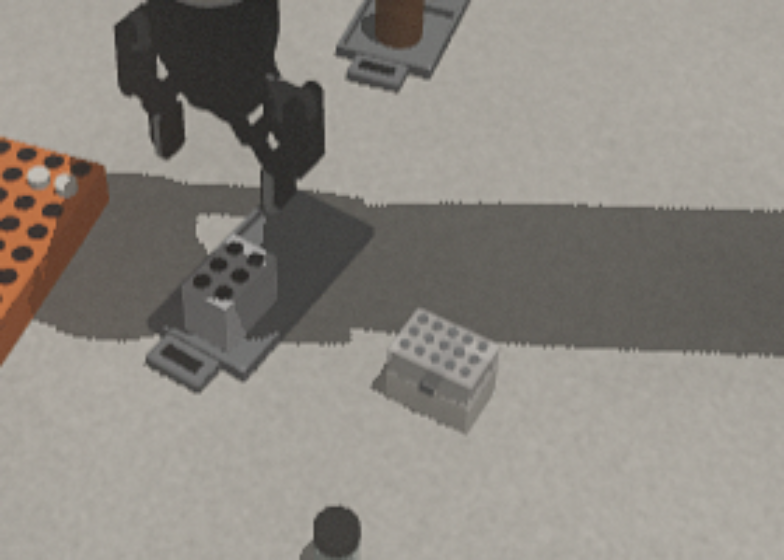

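The tube block stands in its bay. Vial next, since it needs no turn.

Run:
```python
from h import *
plan(.4604,.3727,.09,-11)
```

```text
t 19.98 pos [0.6036 0.2222 0.1276] jaw -10.89 open 0.899 F [-1.  -0.2 -0.9] tilt 0.03 
 step [ 12.08 -16.91   3.76] 0.1
```

>>> {"api": "move_arm", "payload": {
  "steps": [
    [1.8, -2.5, 0, 0],
    [3.8, -5.3, 0, 0],
    [5.8, -8.1, 0, 0],
    [7.8, -10.9, 1, 0],
    [9.8, -13.7, 2, 0],
    [11.4, -16, 3.2, 0],
    [12.1, -16.9, 3.8, 0],
    [12.1, -16.9, 3.8, 0],
    [12.1, -16.9, 3.8, 0],
    [12.1, -16.9, 3.8, 0]
  ],
  "gripper": 1
}}

```text
time: 20.82
position: [0.4613, 0.3723, 0.0893]
tool_rot: [0.0, 0.771, 0.637, -0.0]
contact_force: [0.5, -1.1, 0.2]
opening: 1.001
```

Run:
```python
from h import *
plan(.4604,.3727,.016,-11)
```

```text
t 20.82 pos [0.4613 0.3723 0.0893] jaw -10.91 open 1.001 F [ 0.5 -1.1  0.2] tilt 0.02 
 step [ 0.02 -0.09  7.33] 0.1
```

>>> {"api": "move_arm", "payload": {
  "steps": [
    [0, -0.1, 2, 0],
    [0, -0.1, 4, 0],
    [0, -0.1, 6, 0],
    [0, -0.1, 7, 0],
    [0, -0.1, 7.3, 0],
    [0, -0.1, 7.3, 0],
    [0, -0.1, 7.3, 0],
    [0, -0.1, 7.3, 0]
  ]
}}

```text
time: 21.48
position: [0.4603, 0.3734, 0.0177]
tool_rot: [0.0, 0.771, 0.637, 0.001]
contact_force: [1.2, 0.8, -0.2]
opening: 1.0
```

>>> {"api": "move_arm", "payload": {
  "steps": [
    [0, 0, 0, 0],
    [0, 0, 0, 0],
    [0, 0, 0, 0],
    [0, 0, 0, 0],
    [0, 0, 0, 0],
    [0, 0, 0, 0],
    [0, 0, 0, 0],
    [0, 0, 0, 0],
    [0, 0, 0, 0],
    [0, 0, 0, 0],
    [0, 0, 0, 0]
  ],
  "gripper": 0,
  "force": 25
}}

```text
time: 22.4
position: [0.4597, 0.3732, 0.0166]
tool_rot: [-0.0, 0.771, 0.637, 0.0]
contact_force: [-1.2, -0.3, 5.8]
opening: 0.319
```

>>> {"api": "move_arm", "payload": {
  "steps": [
    [0, 0, -1, 0],
    [0, 0, -3, 0],
    [0, 0, -5, 0],
    [0, 0, -7, 0],
    [0, 0, -9, 0],
    [0, 0, -10, 0],
    [0, 0, -10, 0],
    [0, 0, -10, 0],
    [0, 0, -10, 0]
  ]
}}

```text
time: 23.15
position: [0.4592, 0.3728, 0.1149]
tool_rot: [-0.0, 0.771, 0.637, -0.001]
contact_force: [-0.4, -1.0, -0.3]
opening: 0.318
```

Run:
```python
from h import *
plan(.5891,.1448,.115,-11)
im,d=env.capture("side");cv2.imwrite("pics/s14.png",cv2.resize(im[230:460,200:480,::-1],None,fx=2.5,fy=2.5))
```

```text
t 23.15 pos [0.4592 0.3728 0.1149] jaw -10.89 open 0.318 F [-0.4 -1.  -0.3] tilt 0.09 
 step [-19.93  17.06  -0.  ] 0.1
```

View pics/s14.png

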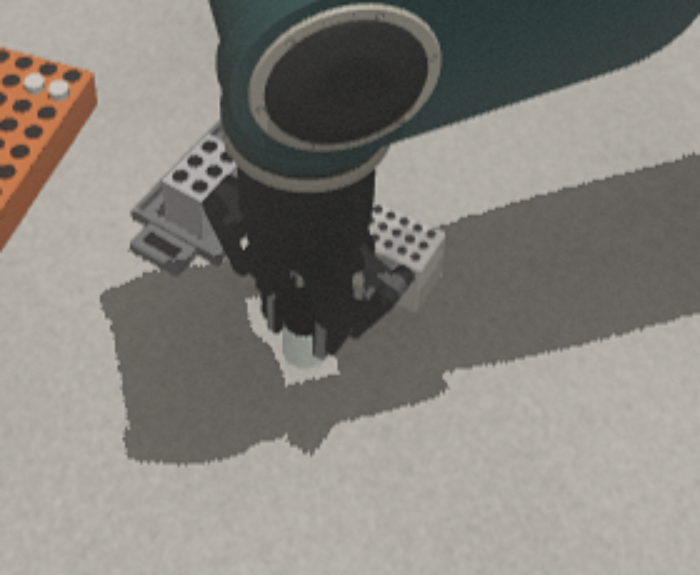

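The vial is held at opening 0.318, about 28 mm, and all its neighbours are lower. I'll take it to the other bay.

>>> {"api": "move_arm", "payload": {
  "steps": [
    [-1.5, 1.3, 0, 0],
    [-3.7, 3.2, 0, 0],
    [-6, 5.1, 0, 0],
    [-8.3, 7.1, 0, 0],
    [-10.6, 9.1, 0, 0],
    [-12.9, 11, 0, 0],
    [-15.2, 13, 0, 0],
    [-17.4, 14.9, 0, 0],
    [-19, 16.3, 0, 0],
    [-19.9, 17.1, 0, 0],
    [-19.9, 17.1, 0, 0],
    [-19.9, 17.1, 0, 0]
  ]
}}

```text
time: 24.2
position: [0.5896, 0.1454, 0.1154]
tool_rot: [-0.0, 0.771, 0.636, -0.001]
contact_force: [0.4, -0.0, -0.2]
opening: 0.32
```

Run:
```python
from h import *
plan(.5891,.1448,.021,-11)
```

```text
t 24.2 pos [0.5896 0.1454 0.1154] jaw -10.94 open 0.32 F [ 0.4 -0.  -0.2] tilt 0.08 
 step [-0.07 -0.03  9.44] 0.1
```

>>> {"api": "move_arm", "payload": {
  "steps": [
    [0, 0, 2, 0],
    [0, 0, 4, 0],
    [0, 0, 6, 0],
    [0, 0, 7.5, 0],
    [0, 0, 8.4, 0],
    [0, 0, 9, 0],
    [0, 0, 9.3, 0],
    [0, 0, 9.4, 0],
    [0, 0, 9.4, 0],
    [0, 0, 9.4, 0],
    [0, 0, 9.4, 0]
  ]
}}

```text
time: 25.12
position: [0.5903, 0.1455, 0.0231]
tool_rot: [0.0, 0.771, 0.637, 0.001]
contact_force: [0.1, 0.0, 0.0]
opening: 0.318
```

Run:
```python
from h import *
plan(.5891,.1448,.0207,-11)
im,d=env.capture("side");cv2.imwrite("pics/s15.png",cv2.resize(im[200:400,200:480,::-1],None,fx=2.8,fy=2.8))
```

```text
t 25.12 pos [0.5903 0.1455 0.0231] jaw -10.89 open 0.318 F [0.1 0.  0. ] tilt 0.06 
 step [-0.09 -0.11  0.24] 0.1
```

View pics/s15.png

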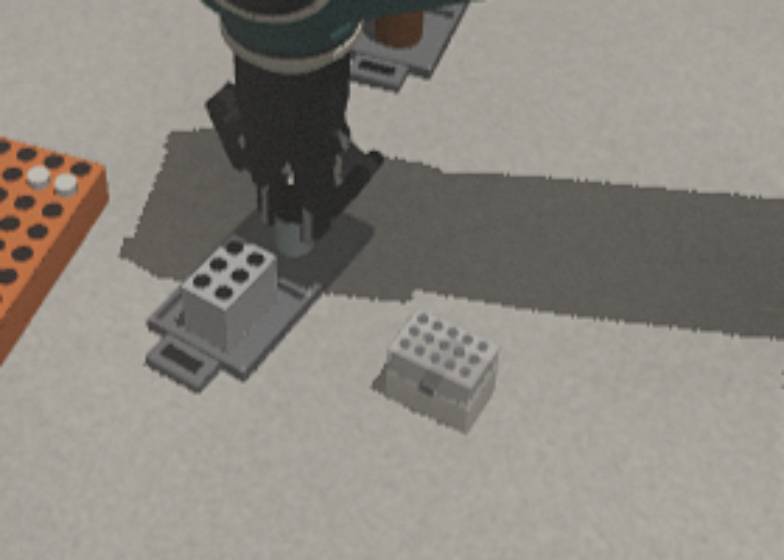

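>>> {"api": "move_arm", "payload": {
  "steps": [
    [-0.1, -0.1, 0.1, 0],
    [-0.1, -0.1, 0.2, 0],
    [-0.1, -0.1, 0.25, 0],
    [-0.1, -0.1, 0.25, 0]
  ]
}}

```text
time: 25.5
position: [0.5888, 0.1445, 0.0205]
tool_rot: [0.0, 0.771, 0.637, 0.0]
contact_force: [-3.5, -0.9, 8.0]
opening: 0.319
```

>>> {"api": "move_arm", "payload": {
  "steps": [
    [0, 0, 0, 0],
    [0, 0, 0, 0],
    [0, 0, 0, 0],
    [0, 0, 0, 0],
    [0, 0, 0, 0],
    [0, 0, 0, 0],
    [0, 0, -1, 0],
    [0, 0, -3, 0],
    [0, 0, -6, 0],
    [0, 0, -9, 0],
    [0, 0, -10, 0],
    [0, 0, -10, 0]
  ],
  "gripper": 0.8
}}

```text
time: 26.5
position: [0.5901, 0.1449, 0.124]
tool_rot: [0.001, 0.771, 0.637, 0.002]
contact_force: [-0.2, 0.5, -0.2]
opening: 0.799
```

Run:
```python
from h import *
plan(.4482,.2269,.11,82)
im,d=env.capture("side");cv2.imwrite("pics/s16.png",cv2.resize(im[200:400,200:480,::-1],None,fx=2.8,fy=2.8))
r=env.trace("tipbox","side")
P=cloud("side",d,r[0]["mask"]);P=P[P[:,2]>.045];print(cv2.minAreaRect((P[:,:2]*1000).astype(np.float32)))
```

```text
t 26.5 pos [0.5901 0.1449 0.124 ] jaw -10.89 open 0.799 F [-0.2  0.5 -0.2] tilt 0.3 
 step [  5.37 -15.49   1.33] 87.1
((448.77532958984375, 227.2445526123047), (44.29241180419922, 62.385101318359375), 80.66423797607422)
```

View pics/s16.png

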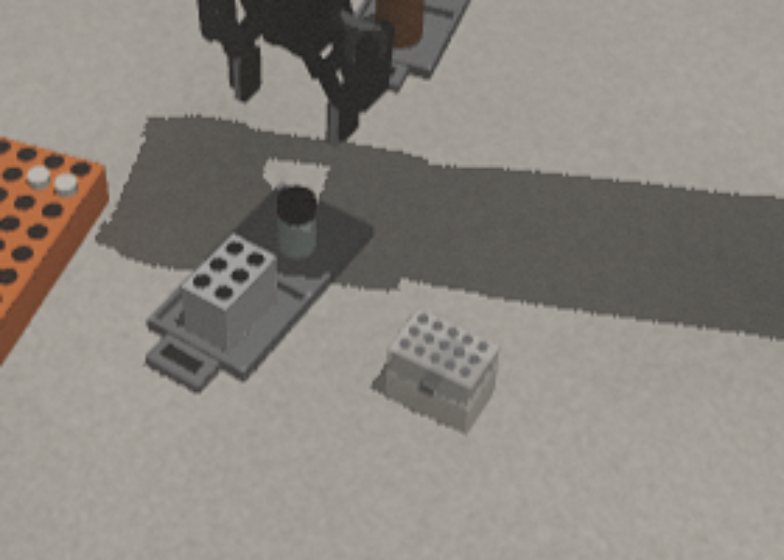

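The vial stands in its bay at about (297,222) in the crop. Tip box is last, and I'll turn the tool by -92.9°.

>>> {"api": "move_arm", "payload": {
  "steps": [
    [0.5, -1.5, 0, -7],
    [1.1, -3.2, 0, -14],
    [1.8, -5.2, 0, -21],
    [2.5, -7.2, 0, -28],
    [3.2, -9.2, 0, -35],
    [3.9, -11.2, 0, -42],
    [4.5, -13, 0.3, -49],
    [5, -14.4, 0.7, -56],
    [5.3, -15.3, 1, -63],
    [5.4, -15.5, 1.3, -70],
    [5.4, -15.5, 1.3, -77],
    [5.4, -15.5, 1.3, -84]
  ],
  "gripper": 1
}}

```text
time: 27.6
position: [0.4458, 0.2268, 0.1051]
tool_rot: [-0.001, 0.144, 0.99, -0.001]
contact_force: [-0.6, -0.5, -0.6]
opening: 1.001
```

>>> {"api": "move_arm", "payload": {
  "steps": [
    [0, 0, 0, -7],
    [0, 0, 0, -8.9],
    [0, 0, 0, -8.9],
    [0, 0, 0, -8.9]
  ]
}}

```text
time: 27.93
position: [0.4463, 0.2267, 0.1057]
tool_rot: [-0.001, 0.071, 0.998, -0.0]
contact_force: [-0.4, 0.6, -0.7]
opening: 0.999
```

Run:
```python
from h import *
plan(.4484,.2270,.017,81.7)
```

```text
t 27.93 pos [0.4463 0.2267 0.1057] jaw 81.91 open 0.999 F [-0.4  0.6 -0.7] tilt 0.1 
 step [-0.22  0.07  8.87] 0.2
```

>>> {"api": "move_arm", "payload": {
  "steps": [
    [-0.2, 0.1, 2.5, 0.2],
    [-0.2, 0.1, 5, 0.2],
    [-0.2, 0.1, 7, 0.2],
    [-0.2, 0.1, 8.4, 0.2],
    [-0.2, 0.1, 8.8, 0.2],
    [-0.2, 0.1, 8.9, 0.2],
    [-0.2, 0.1, 8.9, 0.2],
    [-0.2, 0.1, 8.9, 0.2]
  ]
}}

```text
time: 28.6
position: [0.4494, 0.2278, 0.0188]
tool_rot: [0.001, 0.072, 0.997, 0.0]
contact_force: [0.3, 0.3, -0.8]
opening: 1.003
```

>>> {"api": "move_arm", "payload": {
  "steps": [
    [0, 0, 0, 0],
    [0, 0, 0, 0],
    [0, 0, 0, 0],
    [0, 0, 0, 0],
    [0, 0, 0, 0],
    [0, 0, 0, 0],
    [0, 0, 0, 0],
    [0, 0, 0, 0],
    [0, 0, 0, 0],
    [0, 0, 0, 0]
  ],
  "gripper": 0,
  "force": 40
}}

```text
time: 29.43
position: [0.4492, 0.2277, 0.0183]
tool_rot: [0.0, 0.071, 0.997, 0.0]
contact_force: [-1.2, -1.6, 6.9]
opening: 0.487
```

>>> {"api": "move_arm", "payload": {
  "steps": [
    [0, 0, -1, 0],
    [0, 0, -3, 0],
    [0, 0, -5.5, 0],
    [0, 0, -8, 0],
    [0, 0, -10.5, 0],
    [0, 0, -12, 0],
    [0, 0, -12, 0],
    [0, 0, -12, 0],
    [0, 0, -12, 0]
  ]
}}

```text
time: 30.18
position: [0.4484, 0.2274, 0.1367]
tool_rot: [-0.001, 0.071, 0.997, -0.0]
contact_force: [-0.0, -0.3, -1.0]
opening: 0.491
```

Run:
```python
from h import *
plan(.6119,-.2614,.14,2)
im,d=env.capture("side");cv2.imwrite("pics/s17.png",cv2.resize(im[150:400,200:480,::-1],None,fx=2.4,fy=2.4))
```

```text
t 30.18 pos [0.4484 0.2274 0.1367] jaw 81.81 open 0.491 F [-0.  -0.3 -1. ] tilt 0.08 
 step [-23.14 -46.06  -0.32] 79.8
```

View pics/s17.png

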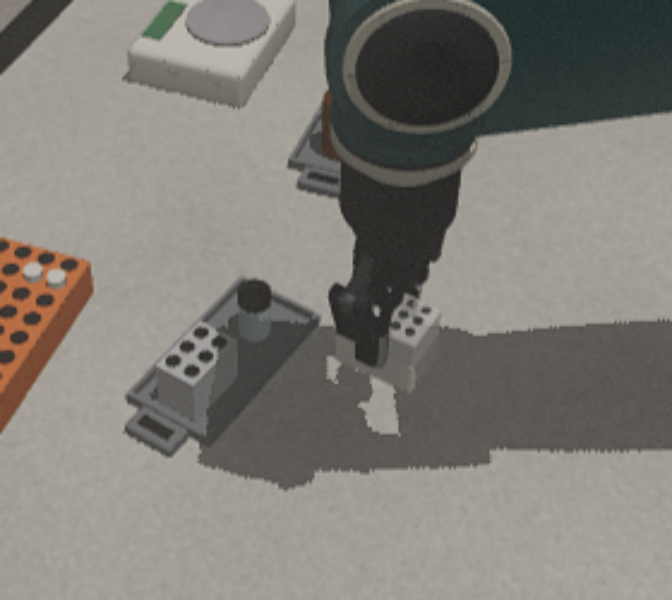

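Run:
```python
from h import *
plan(.53,-.04,.165,35)
```

```text
t 30.23 pos [0.4483 0.2274 0.1364] jaw 81.81 open 0.487 F [-0.6 -0.3 -0.6] tilt 0.11 
 step [-11.89 -25.3   -2.85] 46.8
```

>>> {"api": "move_arm", "payload": {
  "steps": [
    [-0.7, -1.5, -0.5, 3],
    [-1.7, -3.6, -1.1, 7],
    [-2.8, -6, -1.7, 12],
    [-4, -8.5, -2.3, 17],
    [-5.2, -11, -2.8, 22],
    [-6.4, -13.5, -2.8, 27],
    [-7.6, -16, -2.8, 32],
    [-8.8, -18.6, -2.8, 37],
    [-9.9, -21, -2.8, 41],
    [-11, -23.4, -2.8, 45],
    [-11.7, -24.9, -2.8, 46.8],
    [-11.9, -25.3, -2.8, 46.8]
  ]
}}

```text
time: 31.23
position: [0.5306, -0.0419, 0.1643]
tool_rot: [-0.001, 0.463, 0.886, -0.001]
contact_force: [-0.3, 0.4, -1.6]
opening: 0.484
```

>>> {"api": "move_arm", "payload": {
  "steps": [
    [0, 0, 0, 0],
    [0, 0, 0, 0],
    [0, 0, 0, 0]
  ]
}}

```text
time: 31.48
position: [0.5303, -0.0389, 0.1654]
tool_rot: [-0.0, 0.461, 0.887, 0.0]
contact_force: [0.0, -0.1, -1.4]
opening: 0.486
```

Run:
```python
from h import *
plan(.6119,-.2614,.165,2)
```

```text
t 31.48 pos [ 0.5303 -0.0389  0.1654] jaw 35.1 open 0.486 F [ 0.  -0.1 -1.4] tilt 0.04 
 step [-22.9   -6.12   0.03] 33.1
```

>>> {"api": "move_arm", "payload": {
  "steps": [
    [-1.4, -0.4, 0, 3],
    [-3.6, -1, 0, 7],
    [-6, -1.6, 0, 11],
    [-8.5, -2.3, 0, 15],
    [-11, -2.9, 0, 19],
    [-13.5, -3.6, 0, 23],
    [-16, -4.3, 0, 27],
    [-18.5, -4.9, 0, 31],
    [-20.8, -5.6, 0, 33.1],
    [-22.4, -6, 0, 33.1],
    [-22.9, -6.1, 0, 33.1],
    [-22.9, -6.1, 0, 33.1]
  ]
}}

```text
time: 32.48
position: [0.6123, -0.2621, 0.1653]
tool_rot: [-0.0, 0.695, 0.719, -0.0]
contact_force: [-0.6, -0.2, -1.2]
opening: 0.488
```

>>> {"api": "move_arm", "payload": {
  "steps": [
    [0, 0, 2, 0],
    [0, 0, 4, 0],
    [0, 0, 6, 0],
    [0, 0, 7, 0],
    [0, 0, 7, 0],
    [0, 0, 7, 0],
    [0, 0, 7, 0]
  ]
}}

```text
time: 33.07
position: [0.6126, -0.262, 0.0974]
tool_rot: [0.001, 0.695, 0.719, 0.0]
contact_force: [0.1, -0.3, -1.3]
opening: 0.486
```

Run:
```python
from h import *
plan(.6119,-.2614,.0225,2)
im,d=env.capture("side");cv2.imwrite("pics/s18.png",cv2.resize(im[100:320,250:560,::-1],None,fx=2.5,fy=2.5))
```

```text
t 33.07 pos [ 0.6126 -0.262   0.0974] jaw 1.94 open 0.486 F [ 0.1 -0.3 -1.3] tilt 0.1 
 step [ 0.07 -0.08  7.49] -0.1
```

View pics/s18.png

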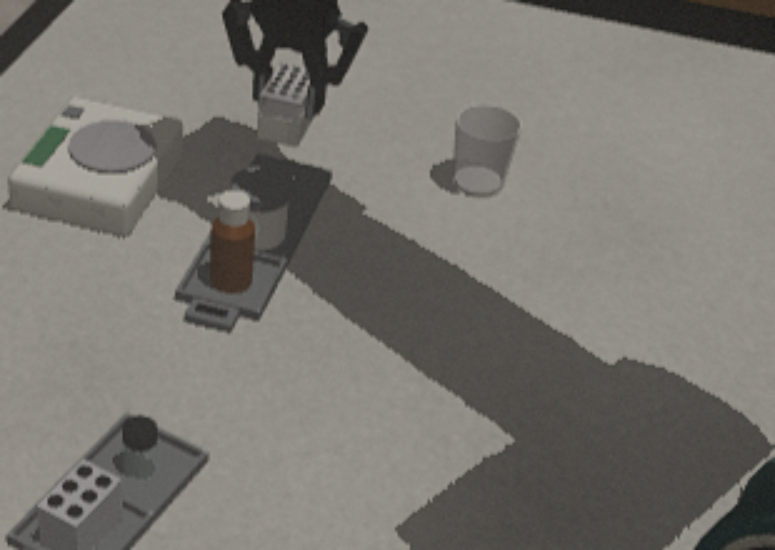

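The box is above the far bay, clear of the jar. Lowering now.

>>> {"api": "move_arm", "payload": {
  "steps": [
    [0.1, -0.1, 1.5, 0],
    [0.1, -0.1, 3, 0],
    [0.1, -0.1, 4.5, 0],
    [0.1, -0.1, 5.7, 0],
    [0.1, -0.1, 6.5, 0],
    [0.1, -0.1, 7, 0],
    [0.1, -0.1, 7.3, 0],
    [0.1, -0.1, 7.4, 0],
    [0.1, -0.1, 7.4, 0],
    [0.1, -0.1, 7.4, 0]
  ]
}}

```text
time: 33.95
position: [0.6113, -0.2615, 0.0223]
tool_rot: [0.0, 0.695, 0.719, 0.0]
contact_force: [-1.1, 0.2, 2.2]
opening: 0.491
```

Run:
```python
from h import *
plan(.6119,-.2614,.0222,2)
im,d=env.capture("side");cv2.imwrite("pics/s19.png",cv2.resize(im[100:320,250:560,::-1],None,fx=2.5,fy=2.5))
```

```text
t 33.95 pos [ 0.6113 -0.2615  0.0223] jaw 1.91 open 0.491 F [-1.1  0.2  2.2] tilt 0.04 
 step [0.01 0.06 0.02] -0.1
```

View pics/s19.png

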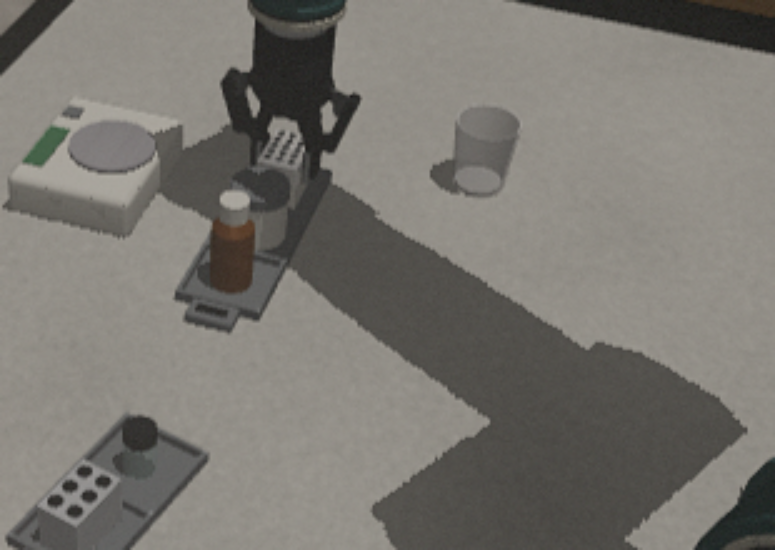

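It has touched down (about 2 N upward). I'll release, rise and back away toward the robot.

>>> {"api": "move_arm", "payload": {
  "steps": [
    [0, 0, 0.05, 0],
    [0, 0, 0.05, 0],
    [0, 0, 0.05, 0],
    [0, 0, 0.05, 0],
    [0, 0, 0, 0],
    [0, 0, -1, 0],
    [0, 0, -3, 0],
    [0, 0, -6, 0],
    [0, 0, -9, 0],
    [0, 0, -13, 0],
    [0, 0, -17, 0],
    [0, 0, -20, 0]
  ],
  "gripper": 0.9
}}

```text
time: 35.0
position: [0.6111, -0.2614, 0.2266]
tool_rot: [0.001, 0.695, 0.719, 0.001]
contact_force: [1.0, 0.9, 0.8]
opening: 0.898
```

>>> {"api": "move_arm", "payload": {
  "steps": [
    [0, -3, 0, 0],
    [0, -6, 0, 0],
    [0, -9, 0, 0],
    [0, -12, 0, 0],
    [0, -15, 0, 0],
    [0, -18, 0, 0],
    [0, -20, 0, 0],
    [0, -20, 0, 0],
    [0, -20, 0, 0]
  ]
}}

```text
time: 35.75
position: [0.4107, -0.2682, 0.2231]
tool_rot: [0.001, 0.696, 0.718, 0.0]
contact_force: [0.4, 0.0, -0.0]
opening: 0.904
```

Run:
```python
from h import *
T=dict(bottle=(.6065,-.1056),jar=(.6092,-.1835),tipbox=(.6119,-.2614),tubeblock=(.6039,.2214),vial=(.5891,.1448),beaker=(.433,-.3582))
print(env.sense()["time"],env.sense()["position"],env.sense()["contact_force"])
for cam in("top","side"):
    im,d=env.capture(cam); cv2.imwrite(f"pics/{cam}_end.png",im[:,:,::-1])
    for n,t in T.items():
        r=env.trace(n,cam)
        if not r: print(cam,n,"none");continue
        P=cloud(cam,d,r[0]["mask"]);zt=np.percentile(P[:,2],90);Q=P[(P[:,2]>H[n]-.004)&(P[:,2]<H[n]+.015)]
        if len(Q)<5: print(cam,n,"few",zt);continue
        c,s,a=cv2.minAreaRect((Q[:,:2]*1000).astype(np.float32))
        print(cam,n,round(r[0]["p"],2),"top z",zt.round(4),"err mm",(np.array(c)-np.array(t)*1000).round(1),np.round(s,1),round(a,1))
    for n in("carrier2","tuberack","balance"):
      for r in env.trace(n,cam)[:2]:
        P=cloud(cam,d,r["mask"]);P=P[(P[:,2]>.009)]
        print(cam,n,round(r["p"],2),np.round(np.concatenate([np.ravel(x) for x in cv2.minAreaRect((P[:,:2]*1000).astype(np.float32))]),1))
```

```text
35.75 [ 0.41069248 -0.26817395  0.22305268] [ 0.37119696  0.01589886 -0.00164392]
top bottle 0.87 top z 0.0996 err mm [-0.3  0.5] [25.6 27.5] 82.3
top jar 0.82 top z 0.066 err mm [-1.3 -0.5] [55.3 55.6] 51.2
top tipbox 0.97 top z 0.0586 err mm [-3.   2.3] [40.2 61. ] 1.4
top tubeblock 0.78 top z 0.0515 err mm [-1.2  0.8] [58.9 38.6] 79.9
top vial 0.73 top z 0.0532 err mm [-1.8  0.1] [26.5 26.5] 79.0
top beaker few 0.011955036430515539
top carrier2 0.86 [ 607.6 -169.6   83.1  262.4    2.2]
top carrier2 0.55 [598.1 195.7 185.6  82.7  79.3]
top tuberack 0.93 [776.2 259.   97.9 201.    3.2]
top balance 0.77 [ 788.5 -203.4  132.3  161.2    2. ]
side bottle none
side jar 0.7 top z 0.065 err mm [-1.  -2.7] [56.  58.3] 67.0
side tipbox 0.73 top z 0.0578 err mm [-1.3 11.9] [43.6 79.6] 5.4
side tubeblock 0.81 top z 0.0509 err mm [0.3 1.2] [59.9 40.2] 79.9
side vial 0.86 top z 0.0518 err mm [-1.   1.8] [25.6 24.5] 86.4
side beaker 0.64 top z 0.071 err mm [-0.9  0.7] [60.6 65.2] 1.8
side carrier2 0.95 [599.7 196.1 188.2  84.7  79.5]
side carrier2 0.87 [ 609.  -169.1   82.4  266.     2.2]
side tuberack 0.69 [777.8 260.5  97.5 202.9   3.1]
side balance 0.73 [ 790.1 -199.5  132.1  165.2    2.3]
```

View pics/top_end.png

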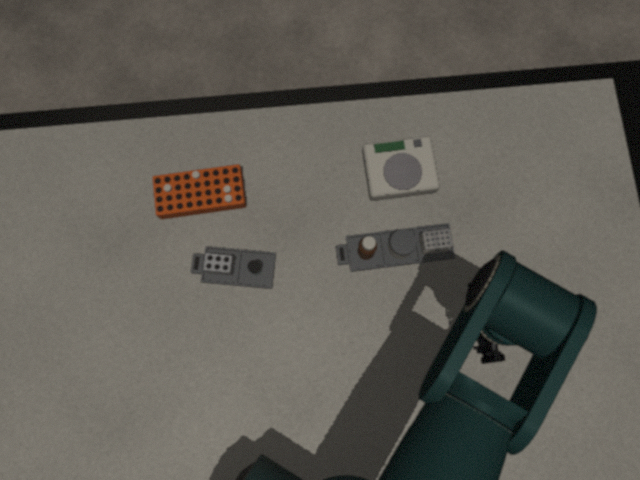

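View pics/side_end.png

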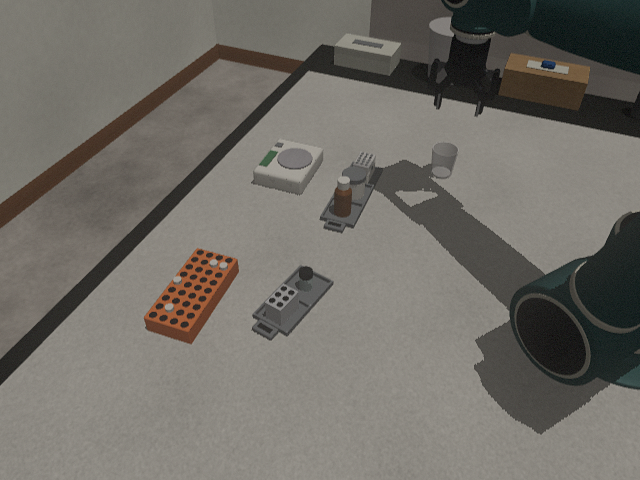

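The pictures show all five items upright in their bays, within about 3 mm in the top view. The 11.9 mm side reading for the tip box comes from a mask that spilled onto the jar lid (79.6 mm long). The bystanders are where they were, so I'm handing in.

```bash
python3 -c "
from bench import env
print(env.sign_off(), env.sense()['time'])"
```

```text
the job is handed in; nothing more can be done
the job is handed in; nothing more can be done
```

Both kits are made up and the job was handed in at about 36–37 s of the 118 s. No verdict is reported.

- **Three-bay carrier:** the bottle is in the bay by the tab, the jar in the middle and the tip box in the far bay.
- **Two-bay carrier:** the tube block is in the bay by the tab and the vial in the other bay.
- **Setting down:** each item was lowered until the arm felt light contact with the bay floor (about 2 to 16 N), then released.

**Last checks**
- **Top view:** bottle, jar, tube block and vial were within about 2 mm of their bay centres and the tip box within about 4 mm. Top heights were 4 to 7 mm above nominal, as expected with the 4 mm floor.
- **Beaker:** it was within about 1 mm of its start in the side view.
- **Rack and balance:** these look unmoved in the pictures. I had no clean starting measurement of them to compare against.
- **Gripper:** it was open and well clear of everything, with almost no force on it.

**Checks that failed or disagreed**
- The side view put the tip box 11.9 mm off along the row, but that mask was 80 mm long and had spilled onto the jar lid. I went by the top view.
- The side camera did not find the bottle, though it is plain in the picture.
- In the top view the beaker was hidden behind the arm.
- An earlier measurement of the rack had leaked onto the gripper. I judged that clearance by eye.

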